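# Show the apprentice how to demagnetise the tweezers

## Robot

A 6-joint arm with a two-finger parallel gripper is mounted at the origin on the work surface. World frame = base frame: x ahead of the robot, y to its left, z up, the work surface at z = 0. Lengths are in m, angles in rad, forces in N, time in s.
With the tool pointing down it reaches from about 0.3 to 0.825 m from the base axis. Payload 5.4 kg.
Tool frame: the origin (TCP) lies between the finger pads, 19 mm behind the fingertips; this is the grasp point; z points along the fingers, y is the line along which they close (so a half turn about z gives the same grasp; the last joint's range is limited). The gripper opens to 92 mm and grips with 3 to 60 N. Pads are 20 mm wide; open, the fingers measure 128 mm over their backs; the gripper's body (75 mm by 189 mm) begins 69 mm behind the grasp point.
Start: joints at [0.986, 0.158, 1.597, -0, 1.386, -0.21], TCP at [0.211, 0.535, 0.233] pointing down, gripper open.
Joint ranges: [-2.91, 2.91], [-0.94, 2.29], [0.18, 2.7], [-1.29, 4.43], [0.17, 2.64], [-3, 3]. Speed limits (rad/s): [2.57, 2.57, 3.14, 3.14, 3.14, 3.14].

## Interface

Orientations are given as a rotation vector (axis times angle).
In Python, from station import manip gives the robot as it stands. The module is installed in compiled form; this text tells all that it offers.
- The arm moves only by the tool move_arm, never from a script. Its argument "motion" is a list of rows, each a list of 7 numbers: the shift along the tool's x, y, z each as a share of 0.1 m, from -1 to 1, then the turn, a rotation vector about the tool's x, y, z each as a share of 180 degrees, from -1 to 1, then the opening, from -1 (shut) to 1 (fully open). A call has 1 to 12 rows; each row is the pose to reach, as a shift and turn from the pose commanded when the call began, along the tool's axes at that moment, turning the shorter way round; what a row does not reach only later rows make up. A row lasts 1/12 s, in which the tool goes at most 41.7 mm and 7.16 degrees, less where a joint would pass 70% of its speed; a pose out of reach is approached as far as the arm can. A call with a number of a shift or a turn outside -1 to 1 is refused whole. A call with a gripper value outside its range is refused whole. The fingers move at their own pace and stop on an object; "force" is the grip in N (left out, the last holds). Time passes only in rows, so rows that repeat a pose let the fingers close. It gives the time, the measured TCP pose, the force, the opening and the grip force at its end, in the units of the state.
- manip.get_obs(): the state, without advancing time (a new reading comes with each control period).
- manip.grab_frame(name): name is "side" or "top"; returns (picture, depth): 480x640x3 uint8, red, green, blue; 480x640 float32, m along the optical axis (not along the pixel's ray), 0 where there is no reading.
- manip.camera_model(name): a dict with "K" (3x3 intrinsics, pixels), "R" (3x3) and "t" (3): a world point X has camera coordinates R X + t. Camera axes: x right, y down, z forward; pixel columns grow to the right and rows downward; lengths in m; the calibration is good to about 2 mm. A picture is of the moment at which its call begins. camera_model takes no time and is no camera call.
- manip.close_job(): hands the job in; it is judged then, once.
The state is a dict: "time": time; "q": joint angles; "qvel": joint speeds; "joint_torque": joint torques, N m; "eef_pos": TCP position; "orientation": TCP orientation; "ft_force": force on the tool from outside, world axes, zero at the start; "ft_torque": the same for the moment, N m; "finger_gap": finger opening in m; "finger_force": force on a finger pad.
Only numpy, scipy, OpenCV 4.12 (cv2) and the standard library are available. Lean on these libraries where they do the work, as an engineer would, in place of code of your own. Each camera call takes 0.05 s, during which the arm holds its last target. There are 200 camera calls.

## Task

The curved-tip tweezers have become magnetised; show the apprentice what to do about it. Point with the fingertips at the tweezers' bent tips and then at the middle of the round coil pad on the demagnetiser, each time from a couple of centimetres straight above it, without touching, and staying there for about two seconds; then press the demagnetiser's push-button fully down, keep it down for about a second and let it come back up. Pick nothing up, do not touch the tweezers or the pad, and leave everything else lying where it is.

Things in the scene. Friction and masses are not known exactly. Their poses are not given: they have to be found in the camera images.
- curved_tweezers: the curved-tip tweezers: steel, lying flat, one leg above the other, 116 mm long, body 9 mm wide, 12 mm high at the tip end. Origin: underside, near mid-length. Own x runs from the closed tail (x = -62 mm) to the elbow (x = +34 mm); the slim last 32 mm bend by 50 degrees towards own +y. Own z is up. Light, 22 g
- curved_tips (a point): the bent tips of the curved tweezers: point in the middle between the two tips, 6 mm above the bench (the upper tip reaches 12 mm above it); it lies at (50, 22) mm in the tweezers' own x, y
- demag: the demagnetiser: dark grey plastic box fixed to the bench, 90 mm (own x) by 150 mm (own y), top face 50 mm above the bench; origin at the centre of its underside, own z up. On its top: a round black coil pad with a metal ring at own y = +33 mm and a push-button at own x = -5, y = -45 mm
- coil_pad: the demagnetiser's round coil pad, 72 mm across, 4 mm thick, part of the top; origin at the centre of its underside, 50 mm above the bench
- coil_mid (a point): middle of the coil pad's upper face, 54 mm above the bench (the metal ring round it stands up 2 mm more)
- demag_button (a joint): travel of the push-button in m: 0 = up, 0.005 = fully down; a spring pushes it back up; fully down takes about 5 N straight down
- mic_stand: microphone stand with a wristwatch in its jaws, fixed to the bench on the other side from the demagnetiser: 85 x 120 mm base, 88 mm high; origin at the centre of its underside. Leave alone
- straight_tweezers: steel tweezers with two straight legs, lying on edge so that they show a narrow V from above; 132 mm long along own x, up to 20 mm wide, 9 mm high; origin at the centre of its underside, own z up. Loose; leave alone
- screwdriver: small watchmaker's screwdriver lying along its own x, 111 mm long, 11 mm thick; origin at the centre of its underside, own z up. Loose; leave alone
- cutters: side cutters with two wooden-coloured handles, lying flat along own x, 126 mm long, 52 mm wide, 12 mm high; origin at the centre of its underside, own z up. Loose; leave alone
- loupe: black eye loupe standing on its narrow end, 37 mm across, 28 mm high; origin at the centre of its underside, own z up. Loose; leave alone
- steel_cup: open steel cup, 68 mm across, 46 mm high; origin at the centre of its underside, own z up. Loose; leave alone
- white_pot: white lidded pot, 34 mm across, 26 mm high; origin at the centre of its underside, own z up. Loose; leave alone
- small_pot: white lidded pot, 26 mm across, 22 mm high; origin at the centre of its underside, own z up. Loose; leave alone
- movement_holder: aluminium movement holder with a brass watch movement in it, 52 x 44 mm, 18 mm high; origin at the centre of its underside, own z up. Loose; leave alone
- demag_button_top (a point): centre of the push-button's upper face (round grey cap, 24 mm across, standing 9 mm proud of a black collar 40 mm across); 71 mm above the bench when up; it goes down with the button
Things that resemble listed ones, but are neither listed nor needed, are in the scene too. What is shaped like the demag but red is not meant. Leave any yellow look-alike of the curved_tweezers alone.

How it is judged:
By the outcome, as a careful person would: the job done as asked, in the order asked, and still so for the second after the job is handed in, with the robot touching nothing.
It also fails if it takes over 58 s, if anything falls off the work surface, if the arm or the gripper's body presses on something with over 40 N, if the wrist force passes 120 N, or if a joint passes its speed limit or range.

## Working session

There is one attempt and no reset: what is moved stays moved. The work goes in short steps, Python scripts to look and compute and a tool call to move; the robot and the scene stay as the last step left them, time stands still between calls to the robot, and variables do not carry over. Pictures are saved under pics/ and viewed, at most 10 in all, crops included, and the job is handed in when it is done.

Besides the shell and the picture viewer there is one more tool, called after "Emit:" as a command line: name --pt "numbers of a row" for each row, then --argument value for the rest. move_arm: Moves the arm, as the interface text tells. Its arguments: {"type":"object","properties":{"motion":{"type":"array"},"force":{"type":"number"}},"required":["motion"]}

```bash
mkdir -p pics
cat > h.py <<'E'
import numpy as np,cv2
from station import manip
def grab(n):
    p,d=manip.grab_frame(n); np.savez(f'{n}.npz',p=p,d=d); cv2.imwrite(f'pics/{n}_{int(manip.get_obs()["time"]*1000)}.png',p[:,:,::-1]); return p,d
def atz(n,u,v,z):
    m=manip.camera_model(n);K,R,t=map(np.array,(m['K'],m['R'],m['t']))
    c=-R.T@t; r=R.T@np.linalg.inv(K)@[u,v,1]; return c+r*(z-c[2])/r[2]
def pt(n,u,v):
    d=np.load(f'{n}.npz')['d'][int(v),int(u)]
    m=manip.camera_model(n);K,R,t=map(np.array,(m['K'],m['R'],m['t']))
    return R.T@(np.linalg.inv(K)@[u,v,1]*d-t)
E
python3 -c "
from h import *
for n in('top','side'):grab(n)
o=manip.get_obs();print(o)
for n in('top','side'):
  m=manip.camera_model(n);print(-np.array(m['R']).T@m['t'])
";ls pics
```

```text
{'time': 0.1, 'q': array([ 9.85906364e-01,  1.58976637e-01,  1.59807956e+00,  6.47667141e-06,
        1.38619805e+00, -2.10108741e-01]), 'qvel': array([-0.0007422 , -0.00235006, -0.0035393 ,  0.00014936, -0.00038137,
        0.00088884]), 'joint_torque': array([-5.89167739e-04, -3.86504853e+01, -3.22959065e+01,  7.02777528e-02,
        3.39538604e-02, -8.98824260e-05]), 'eef_pos': array([0.21021683, 0.5346331 , 0.23243602]), 'orientation': array([-5.85146338e-01, -3.08595600e+00,  2.40216131e-03]), 'ft_force': array([-1.19805103,  0.24364117,  0.29850345]), 'ft_torque': array([-0.03731888, -0.00351806,  0.00835803]), 'finger_force': 0.0, 'finger_gap': 0.09179184541573}
[ 0.4951479  -0.01535402  0.90607237]
[ 0.50788631 -0.7837982   0.58140686]
side_100.png
top_50.png
```

View pics/top_50.png

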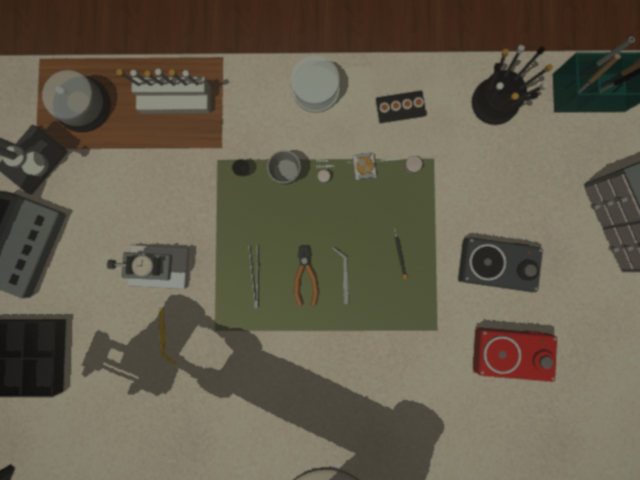

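View pics/side_100.png

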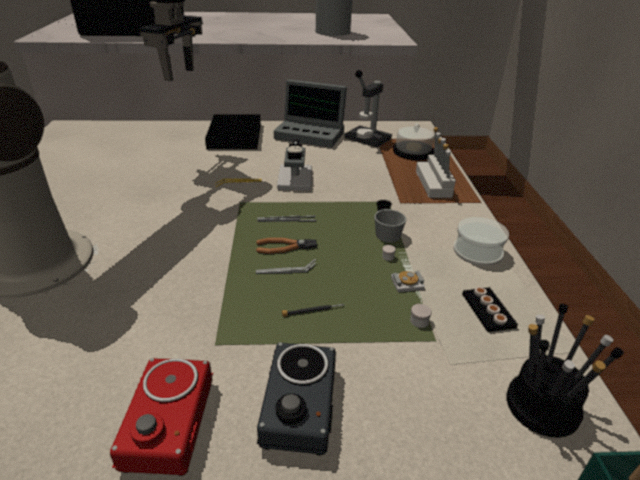

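The top view shows two curved tweezers: steel at (345,275) with its tips near (335,249), and yellow at (165,335). The yellow one is excluded. There are two demagnetisers: dark grey at (500,263), with its pad at (487,262) and button at (529,270), and red at (515,354), which is excluded. I choose the steel tweezers and the grey box, and check both in one close crop.

```bash
python3 -c "
from h import *
p=np.load('top.npz')['p'][:,:,::-1]
a=cv2.resize(p[240:312,310:370],None,fx=6,fy=6,interpolation=cv2.INTER_CUBIC)
b=cv2.resize(p[228:300,453:548],None,fx=4,fy=4,interpolation=cv2.INTER_CUBIC)
c=np.zeros((432,360+380,3),np.uint8);c[:432,:360]=a;c[:288,360:]=b
cv2.imwrite('pics/crop1.png',c)
print('tips',atz('top',334.5,249,.010),'elbow',atz('top',345,257,.01),'tail',atz('top',346.5,303,.006))
print('pad',atz('top',487.5,262,.054),pt('top',487.5,262),'btn',atz('top',529,270,.071),pt('top',529,270))
print('top face corners',[atz('top',u,v,.05).round(3) for u,v in((463,236),(543,243),(538,291),(460,283))])
print('side pad',pt('side',303,363),'btn',pt('side',291,405),atz('side',291,405,.071),'tips',pt('side',315,263),atz('side',315,263,.01))
"
```

```text
tips [ 0.5480916  -0.01978185  0.01      ] elbow [ 0.53148421 -0.0413993   0.01      ] tail [ 0.43689292 -0.04412717  0.006     ]
pad [ 0.51914539 -0.31854797  0.054     ] [ 0.51910339 -0.31801734  0.05549125] btn [ 0.50316828 -0.39112609  0.071     ] [ 0.50317621 -0.39149726  0.07017515]
top face corners [array([ 0.571, -0.273,  0.05 ]), array([ 0.556, -0.43 ,  0.05 ]), array([ 0.462, -0.417,  0.05 ]), array([ 0.478, -0.265,  0.05 ])]
side pad [ 0.51995091 -0.32026832  0.05562135] btn [ 0.50333605 -0.40141973  0.07167442] [ 0.50333003 -0.40091382  0.071     ] tips [ 0.55006684 -0.0177933   0.00206191] [ 0.54948889 -0.02828897  0.01      ]
```

View pics/crop1.png

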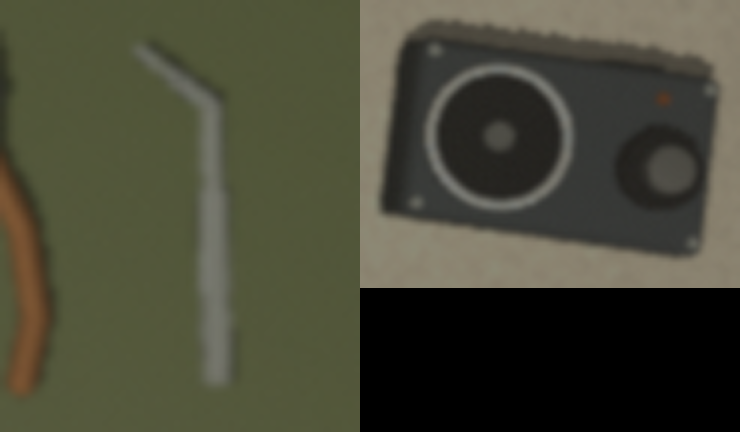

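The crop confirms plain steel tweezers, with the tip end at about (332.6,247.3), elbow at (344.8,256.8) and tail at (345.8,303.8). It also confirms the dark grey box, with the pad centre at (487.6,261.6) and button cap at (530.4,270.2). Next I work out the targets and the shifts in tool axes.

```bash
cat >> h.py <<'E'
from scipy.spatial.transform import Rotation as Ro
def to(tgt):
    o=manip.get_obs();R=Ro.from_rotvec(o['orientation'])
    d=np.array(tgt)-o['eef_pos'];print('t',round(o['time'],2),'pos',o['eef_pos'].round(4),'shift/0.1 tool',(R.inv().apply(d)/.1).round(3))
    return R
E
python3 -c "
from h import *
P=np.array([[54.5,24.5],[34,0],[-62,0]])
W=np.array([atz('top',332.6,247.3,.012),atz('top',344.8,256.8,.01),atz('top',345.8,303.8,.007)])[:,:2]*1000
pc,wc=P.mean(0),W.mean(0);U,S,V=np.linalg.svd((P-pc).T@(W-wc));A=V.T@U.T
print(W.round(1),'det',np.linalg.det(A),'fit',((P-pc)@A.T+wc).round(1),'tips',A@([50,22]-pc)+wc)
print('pad',atz('top',487.6,261.6,.054),'btn',atz('top',530.4,270.2,.071))
p=np.load('side.npz')['p'][:,:,::-1]
a=cv2.resize(p[250:282,250:326],None,fx=6,fy=6,interpolation=cv2.INTER_CUBIC)
b=cv2.resize(p[335:435,255:345],None,fx=4,fy=4,interpolation=cv2.INTER_CUBIC)
c=np.zeros((600,456,3),np.uint8);c[:192]=a;c[192:592,:360]=b
cv2.imwrite('pics/crop2.png',c)
R=to([.547,-.022,.12]);print(R.as_matrix().round(3))
"
```

```text
[[551.5 -15.9]
 [531.9 -41. ]
 [435.3 -42.6]] det 0.9999999999999996 fit [[551.6 -16. ]
 [531.6 -40.9]
 [435.6 -42.7]] tips [547.13572529 -18.54858534]
pad [ 0.51992658 -0.31876395  0.054     ] btn [ 0.50278    -0.39377702  0.071     ]
t 0.1 pos [0.2102 0.5346 0.2324] shift/0.1 tool [-5.172 -3.945  1.129]
[[-0.931  0.366 -0.001]
 [ 0.366  0.931 -0.001]
 [ 0.    -0.002 -1.   ]]
```

View pics/crop2.png

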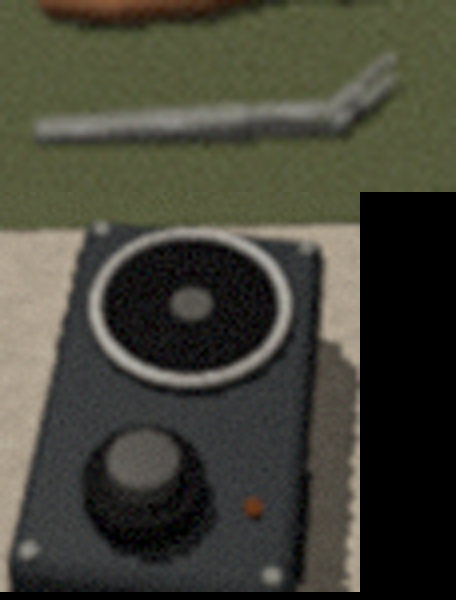

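Side crop: button cap centre at about (290.1,401.1), pad centre at about (302.4,362.6), upper tip at about (315,259.5). I move towards the tips while closing the fingers.

Emit:
move_arm --pt "-0.86 -0.66 0 0 0 0 -1" --pt "-0.86 -0.66 0 0 0 0 -1" --pt "-0.86 -0.66 0 0 0 0 -1" --force 5

```text
time: 0.35
eef_pos: [0.2671, 0.4397, 0.2325]
orientation: [0.585, 3.087, -0.003]
ft_force: [-0.1, -0.6, 0.3]
finger_gap: 0.074
finger_force: 0.0
```

Emit:
move_arm --pt "-0.86 -0.66 0 0 0 0 -1" --pt "-0.86 -0.66 0 0 0 0 -1" --pt "-0.86 -0.66 0 0 0 0 -1"

```text
time: 0.6
eef_pos: [0.3232, 0.3464, 0.2328]
orientation: [0.587, 3.086, -0.002]
ft_force: [0.0, -0.1, 0.5]
finger_gap: 0.0538
finger_force: 0.0
```

Emit:
move_arm --pt "-0.86 -0.66 0 0 0 0 -1" --pt "-0.86 -0.66 0 0 0 0 -1" --pt "-0.86 -0.66 0 0 0 0 -1"

```text
time: 0.85
eef_pos: [0.3792, 0.2535, 0.233]
orientation: [0.588, 3.086, -0.002]
ft_force: [-0.5, 0.1, -0.9]
finger_gap: 0.0339
finger_force: 0.0
```

Emit:
move_arm --pt "-0.86 -0.66 0 0 0 0 -1" --pt "-0.86 -0.66 0 0 0 0 -1" --pt "-0.86 -0.66 0 0 0 0 -1"

```text
time: 1.1
eef_pos: [0.4351, 0.1604, 0.2331]
orientation: [0.588, 3.086, -0.001]
ft_force: [0.1, 1.6, 0.3]
finger_gap: 0.0141
finger_force: 0.0
```

Emit:
move_arm --pt "-0.86 -0.66 0 0 0 0 -1" --pt "-0.86 -0.66 0 0 0 0 -1" --pt "-0.86 -0.66 0 0 0 0 -1" --pt "-0.86 -0.66 0 0 0 0 -1"

```text
time: 1.43
eef_pos: [0.4915, 0.0666, 0.2329]
orientation: [0.593, 3.085, -0.002]
ft_force: [0.4, -0.2, -0.2]
finger_gap: 0.0006
finger_force: 0.0
```

```bash
python3 -c "
from h import *
print(atz('side',290.1,401.1,.071),atz('side',302.4,362.6,.054),atz('side',315.,259.5,.012))
to([.547,-.0185,.12]);o=manip.get_obs();print(o['q'],o['finger_gap'],o['ft_force'],o['orientation'])"
```

```text
[ 0.50220007 -0.39510639  0.071     ] [ 0.51915923 -0.31809346  0.054     ] [ 0.5498053  -0.01953367  0.012     ]
t 1.43 pos [0.4915 0.0666 0.2329] shift/0.1 tool [-0.83  -0.583  1.131]
[-1.08596371e-01 -4.88104686e-02  1.81368056e+00 -1.47735752e-03
  1.37644462e+00 -1.29927004e+00] 0.0005670690540071323 [ 0.35790714 -0.22870453 -0.23141128] [ 5.92992400e-01  3.08471683e+00 -2.23364068e-03]
```

Emit:
move_arm --pt "-0.83 -0.58 0.9 0 0 0 -1" --pt "-0.83 -0.58 0.9 0 0 0 -1" --pt "-0.83 -0.58 0.9 0 0 0 -1" --pt "-0.83 -0.58 0.9 0 0 0 -1" --pt "-0.83 -0.58 0.9 0 0 0 -1" --pt "-0.83 -0.58 0.9 0 0 0 -1"

```text
time: 1.93
eef_pos: [0.5453, -0.0129, 0.1433]
orientation: [-0.585, -3.085, -0.001]
ft_force: [-0.2, 0.6, 0.2]
finger_gap: 0.0004
finger_force: 0.0
```

```bash
python3 -c "
from h import *
to([.5475,-.0185,.047])"
```

```text
t 1.93 pos [ 0.5453 -0.0129  0.1433] shift/0.1 tool [-0.042 -0.044  0.963]
```

Emit:
move_arm --pt "-0.04 -0.04 0.6 0 0 0 -1" --pt "-0.04 -0.04 0.6 0 0 0 -1" --pt "-0.04 -0.04 0.6 0 0 0 -1" --pt "-0.04 -0.04 0.6 0 0 0 -1" --pt "-0.04 -0.04 0.6 0 0 0 -1" --pt "-0.04 -0.04 0.6 0 0 0 -1"

```text
time: 2.43
eef_pos: [0.5498, -0.0187, 0.0861]
orientation: [0.583, 3.082, -0.0]
ft_force: [-0.2, -0.4, 0.2]
finger_gap: 0.0007
finger_force: 0.0
```

```bash
python3 -c "
from h import *
to([.5475,-.0185,.047])"
```

```text
t 2.43 pos [ 0.5498 -0.0187  0.0861] shift/0.1 tool [ 0.024 -0.007  0.391]
```

Emit:
move_arm --pt "0.02 -0.01 0.2 0 0 0 -1" --pt "0.02 -0.01 0.38 0 0 0 -1" --pt "0.02 -0.01 0.38 0 0 0 -1" --pt "0.02 -0.01 0.38 0 0 0 -1" --pt "0.02 -0.01 0.38 0 0 0 -1" --pt "0.02 -0.01 0.38 0 0 0 -1" --pt "0.02 -0.01 0.38 0 0 0 -1" --pt "0.02 -0.01 0.38 0 0 0 -1"

```text
time: 3.1
eef_pos: [0.5466, -0.0194, 0.0463]
orientation: [0.585, 3.085, -0.0]
ft_force: [0.1, -0.0, 0.1]
finger_gap: 0.0004
finger_force: 0.0
```

```bash
python3 -c "
from h import *
p,d=grab('side');to([.5475,-.0185,.047])
cv2.imwrite('pics/tip1.png',cv2.resize(p[190:310,250:390,::-1],None,fx=5,fy=5,interpolation=cv2.INTER_CUBIC))
m=manip.camera_model('side');K,R,t=map(np.array,(m['K'],m['R'],m['t']))
for P in([.5475,-.0185,.028],[.5475,-.0185,.006]):
  c=K@(R@P+t);print((c[:2]/c[2]-[250,190])*5)
to([.5475,-.0185,.047])"
```

```text
t 3.15 pos [ 0.5464 -0.0193  0.046 ] shift/0.1 tool [-0.007  0.012 -0.01 ]
[319.77664606 313.03645698]
[318.77506726 358.1775781 ]
t 3.15 pos [ 0.5464 -0.0193  0.046 ] shift/0.1 tool [-0.007  0.012 -0.01 ]
```

View pics/tip1.png

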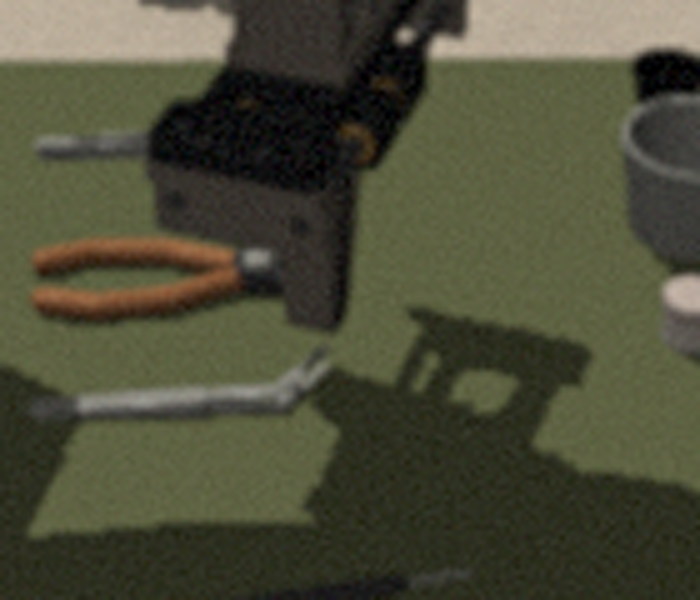

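The crop shows the closed fingertips ending at about (315,325), right above the tips at about (320,358), with clear space between. I hold here, then rise and measure the way to the pad.

Emit:
move_arm --pt "0 0 0 0 0 0 -1" --pt "0 0 0 0 0 0 -1" --pt "0 0 0 0 0 0 -1" --pt "0 0 0 0 0 0 -1" --pt "0 0 0 0 0 0 -1" --pt "0 0 0 0 0 0 -1" --pt "0 0 0 0 0 0 -1" --pt "0 0 0 0 0 0 -1" --pt "0 0 0 0 0 0 -1" --pt "0 0 0 0 0 0 -1" --pt "0 0 0 0 0 0 -1" --pt "0 0 0 0 0 0 -1"

```text
time: 4.15
eef_pos: [0.5459, -0.0192, 0.0453]
orientation: [-0.585, -3.087, -0.0]
ft_force: [0.2, 0.3, -0.0]
finger_gap: 0.0006
finger_force: 0.0
```

Emit:
move_arm --pt "0 0 0 0 0 0 -1" --pt "0 0 0 0 0 0 -1" --pt "0 0 0 0 0 0 -1" --pt "0 0 0 0 0 0 -1" --pt "0 0 0 0 0 0 -1" --pt "0 0 0 0 0 0 -1" --pt "0 0 0 0 0 0 -1" --pt "0 0 0 0 0 0 -1" --pt "0 0 0 0 0 0 -1" --pt "0 0 0 0 0 0 -1" --pt "0 0 0 0 0 0 -1" --pt "0 0 0 0 0 0 -1"

```text
time: 5.15
eef_pos: [0.5459, -0.0192, 0.0453]
orientation: [0.585, 3.087, -0.0]
ft_force: [-0.3, 0.3, 0.2]
finger_gap: 0.0
finger_force: 0.0
```

Emit:
move_arm --pt "0 0 -0.9 0 0 0 -1" --pt "0 0 -0.9 0 0 0 -1" --pt "0 0 -0.9 0 0 0 -1" --pt "0 0 -0.9 0 0 0 -1" --pt "0 0 -0.9 0 0 0 -1"

```text
time: 5.57
eef_pos: [0.546, -0.0192, 0.1353]
orientation: [0.585, 3.086, -0.0]
ft_force: [-0.4, 1.0, 0.0]
finger_gap: 0.0001
finger_force: 0.0
```

```bash
python3 -c "
from h import *
to([.5195,-.3185,.136])"
```

```text
t 5.57 pos [ 0.546  -0.0192  0.1353] shift/0.1 tool [-0.849 -2.882 -0.007]
```

Emit:
move_arm --pt "-0.28 -0.96 0 0 0 0 -1" --pt "-0.28 -0.96 0 0 0 0 -1" --pt "-0.28 -0.96 0 0 0 0 -1"

```text
time: 5.82
eef_pos: [0.535, -0.1217, 0.1329]
orientation: [-0.587, -3.083, 0.001]
ft_force: [0.5, -0.4, -0.3]
finger_gap: 0.0007
finger_force: 0.0
```

Emit:
move_arm --pt "-0.28 -0.96 0 0 0 0 -1" --pt "-0.28 -0.96 0 0 0 0 -1" --pt "-0.28 -0.96 0 0 0 0 -1"

```text
time: 6.07
eef_pos: [0.5257, -0.222, 0.1329]
orientation: [-0.589, -3.083, 0.0]
ft_force: [-0.3, 0.1, 0.8]
finger_gap: 0.0006
finger_force: 0.0
```

Emit:
move_arm --pt "-0.28 -0.96 0 0 0 0 -1" --pt "-0.28 -0.96 0 0 0 0 -1" --pt "-0.28 -0.96 0 0 0 0 -1" --pt "-0.28 -0.96 0 0 0 0 -1" --pt "-0.28 -0.96 0 0 0 0 -1" --pt "-0.28 -0.96 0 0 0 0 -1" --pt "-0.28 -0.96 0 0 0 0 -1"

```text
time: 6.65
eef_pos: [0.5186, -0.3158, 0.1344]
orientation: [-0.582, -3.086, -0.002]
ft_force: [0.2, 0.9, -0.1]
finger_gap: 0.0007
finger_force: 0.0
```

```bash
python3 -c "
from h import *
to([.5195,-.3185,.095])"
```

```text
t 6.65 pos [ 0.5186 -0.3158  0.1344] shift/0.1 tool [-0.019 -0.022  0.394]
```

Emit:
move_arm --pt "-0.02 -0.02 0.2 0 0 0 -1" --pt "-0.02 -0.02 0.39 0 0 0 -1" --pt "-0.02 -0.02 0.39 0 0 0 -1" --pt "-0.02 -0.02 0.39 0 0 0 -1" --pt "-0.02 -0.02 0.39 0 0 0 -1" --pt "-0.02 -0.02 0.39 0 0 0 -1" --pt "-0.02 -0.02 0.39 0 0 0 -1" --pt "-0.02 -0.02 0.39 0 0 0 -1"

```text
time: 7.32
eef_pos: [0.5203, -0.3209, 0.0974]
orientation: [0.585, 3.085, -0.001]
ft_force: [0.5, -0.8, -0.4]
finger_gap: 0.0005
finger_force: 0.0
```

```bash
python3 -c "
from h import *
p,d=grab('side')
cv2.imwrite('pics/pad1.png',cv2.resize(p[310:460,240:380,::-1],None,fx=4,fy=4,interpolation=cv2.INTER_CUBIC))
to([.5195,-.3185,.095])"
```

```text
t 7.37 pos [ 0.5201 -0.3208  0.0971] shift/0.1 tool [0.014 0.019 0.021]
```

View pics/pad1.png

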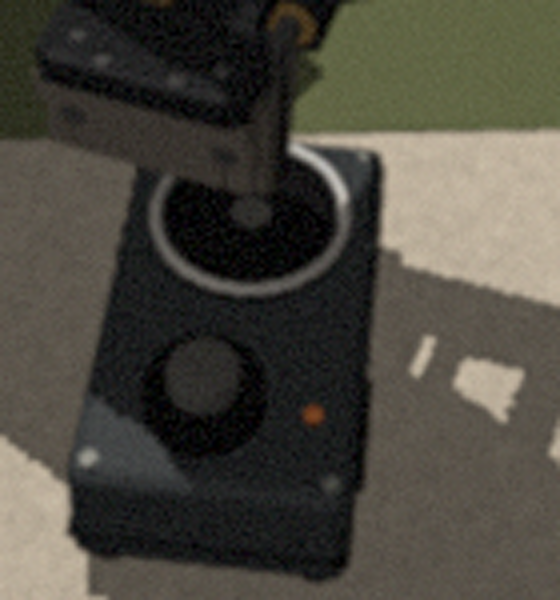

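The picture shows the fingertips ending at about (250,190), above the pad's centre disc at (251,212) and not touching. I correct about 2 mm and hold for about two seconds.

Emit:
move_arm --pt "0.01 0.02 0.01 0 0 0 -1" --pt "0.01 0.02 0.01 0 0 0 -1" --pt "0.01 0.02 0.01 0 0 0 -1" --pt "0.01 0.02 0.01 0 0 0 -1" --pt "0.01 0.02 0.01 0 0 0 -1" --pt "0.01 0.02 0.01 0 0 0 -1" --pt "0.01 0.02 0.01 0 0 0 -1" --pt "0.01 0.02 0.01 0 0 0 -1" --pt "0.01 0.02 0.01 0 0 0 -1" --pt "0.01 0.02 0.01 0 0 0 -1" --pt "0.01 0.02 0.01 0 0 0 -1" --pt "0.01 0.02 0.01 0 0 0 -1"

```text
time: 8.37
eef_pos: [0.5195, -0.3183, 0.0953]
orientation: [-0.585, -3.087, 0.0]
ft_force: [-0.0, 0.1, -0.3]
finger_gap: 0.0004
finger_force: 0.0
```

Emit:
move_arm --pt "0 0 0 0 0 0 -1" --pt "0 0 0 0 0 0 -1" --pt "0 0 0 0 0 0 -1" --pt "0 0 0 0 0 0 -1" --pt "0 0 0 0 0 0 -1" --pt "0 0 0 0 0 0 -1" --pt "0 0 0 0 0 0 -1" --pt "0 0 0 0 0 0 -1" --pt "0 0 0 0 0 0 -1" --pt "0 0 0 0 0 0 -1" --pt "0 0 0 0 0 0 -1" --pt "0 0 0 0 0 0 -1"

```text
time: 9.37
eef_pos: [0.5196, -0.3183, 0.0953]
orientation: [0.585, 3.087, -0.0]
ft_force: [-0.2, 0.1, -0.6]
finger_gap: 0.0003
finger_force: 0.0
```

Emit:
move_arm --pt "0 0 -0.3 0 0 0 -1" --pt "0 0 -0.3 0 0 0 -1" --pt "0 0 -0.3 0 0 0 -1"

```text
time: 9.62
eef_pos: [0.5207, -0.3194, 0.1272]
orientation: [0.585, 3.083, -0.004]
ft_force: [-0.1, 0.1, -0.7]
finger_gap: 0.0007
finger_force: 0.0
```

```bash
python3 -c "
from h import *
to([.5025,-.3945,.110])"
```

```text
t 9.62 pos [ 0.5207 -0.3194  0.1272] shift/0.1 tool [-0.105 -0.766  0.174]
```

Emit:
move_arm --pt "-0.12 -0.77 0 0 0 0 -1" --pt "-0.12 -0.77 0 0 0 0 -1" --pt "-0.12 -0.77 0 0 0 0 -1" --pt "-0.12 -0.77 0.15 0 0 0 -1" --pt "-0.12 -0.77 0.25 0 0 0 -1" --pt "-0.12 -0.77 0.25 0 0 0 -1" --pt "-0.12 -0.77 0.25 0 0 0 -1" --pt "-0.12 -0.77 0.25 0 0 0 -1" --pt "-0.12 -0.77 0.25 0 0 0 -1" --pt "-0.12 -0.77 0.25 0 0 0 -1" --pt "-0.12 -0.77 0.25 0 0 0 -1" --pt "-0.12 -0.77 0.25 0 0 0 -1"

```text
time: 10.62
eef_pos: [0.5028, -0.3945, 0.1008]
orientation: [0.585, 3.086, -0.001]
ft_force: [0.7, 0.7, -0.8]
finger_gap: 0.0003
finger_force: 0.0
```

```bash
python3 -c "
from h import *
p,d=grab('side')
cv2.imwrite('pics/btn1.png',cv2.resize(p[310:460,240:380,::-1],None,fx=4,fy=4,interpolation=cv2.INTER_CUBIC))
to([.5025,-.3945,.085])"
```

```text
t 10.67 pos [ 0.5027 -0.3944  0.1006] shift/0.1 tool [ 0.001 -0.001  0.156]
```

View pics/btn1.png

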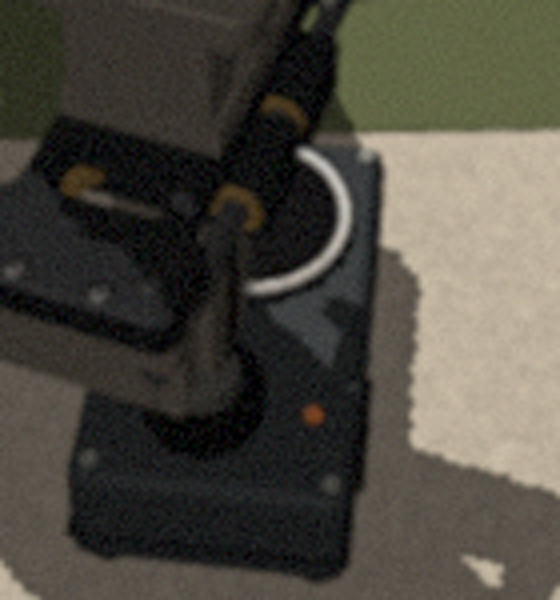

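The fingertips (about (195,410)) sit over the cap, clear of the pad and its ring. I press down slowly while watching the force.

Emit:
move_arm --pt "0 0 0.04 0 0 0 -1" --pt "0 0 0.07 0 0 0 -1" --pt "0 0 0.1 0 0 0 -1" --pt "0 0 0.12 0 0 0 -1" --pt "0 0 0.13 0 0 0 -1" --pt "0 0 0.14 0 0 0 -1" --pt "0 0 0.15 0 0 0 -1" --pt "0 0 0.15 0 0 0 -1" --pt "0 0 0.15 0 0 0 -1"

```text
time: 11.42
eef_pos: [0.5024, -0.3943, 0.0855]
orientation: [-0.585, -3.086, -0.0]
ft_force: [-2.0, 1.0, 4.0]
finger_gap: 0.0006
finger_force: 2.2
```

Emit:
move_arm --pt "0 0 0.005 0 0 0 -1" --pt "0 0 0.01 0 0 0 -1" --pt "0 0 0.01 0 0 0 -1"

```text
time: 11.67
eef_pos: [0.5025, -0.3943, 0.085]
orientation: [-0.585, -3.086, -0.0]
ft_force: [-3.8, 3.2, 7.7]
finger_gap: 0.0001
finger_force: 4.1
```

Emit:
move_arm --pt "0 0 0.005 0 0 0 -1" --pt "0 0 0.005 0 0 0 -1" --pt "0 0 0.005 0 0 0 -1" --pt "0 0 0.005 0 0 0 -1" --pt "0 0 0.005 0 0 0 -1" --pt "0 0 0.005 0 0 0 -1" --pt "0 0 0.005 0 0 0 -1" --pt "0 0 0.005 0 0 0 -1" --pt "0 0 0.005 0 0 0 -1" --pt "0 0 0.005 0 0 0 -1" --pt "0 0 0.005 0 0 0 -1" --pt "0 0 0.005 0 0 0 -1"

```text
time: 12.67
eef_pos: [0.5025, -0.3943, 0.085]
orientation: [-0.585, -3.086, -0.0]
ft_force: [-4.1, 3.5, 11.2]
finger_gap: 0.0005
finger_force: 5.2
```

The height stopped at 0.085 while the force rose to 11 N, so the button was fully down and held for about a second. I release it.

Emit:
move_arm --pt "0 0 -0.05 0 0 0 -1" --pt "0 0 -0.12 0 0 0 -1" --pt "0 0 -0.4 0 0 0 -1" --pt "0 0 -0.9 0 0 0 -1" --pt "0 0 -0.9 0 0 0 -1" --pt "0 0 -0.9 0 0 0 -1" --pt "0 0 -0.9 0 0 0 -1" --pt "0 0 -0.9 0 0 0 -1" --pt "0 0 -0.9 0 0 0 -1" --pt "0 0 -0.9 0 0 0 -1" --pt "0 0 -0.9 0 0 0 -1" --pt "0 0 -0.9 0 0 0 -1"

```text
time: 13.67
eef_pos: [0.5023, -0.3941, 0.1729]
orientation: [-0.585, -3.085, -0.001]
ft_force: [0.9, -0.3, 0.3]
finger_gap: 0.0006
finger_force: 0.0
```

```bash
python3 -c "
from h import *
p,d=grab('side')
print('cap height',pt('side',290,401),manip.get_obs()['ft_force'],manip.get_obs()['qvel'])
cv2.imwrite('pics/end.png',p[:,:,::-1])"
```

```text
cap height [ 0.50207218 -0.39479779  0.07079516] [0.73488066 0.06722609 0.10749497] [-9.87238470e-04 -4.36310435e-03 -3.59878571e-03  6.76654489e-05
 -4.22335754e-04 -6.47065066e-04]
```

View pics/end.png

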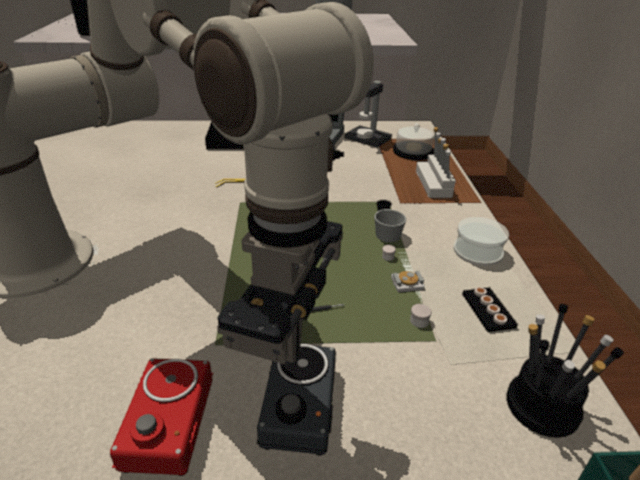

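The gripper is clear above the demagnetiser. The cap at (290,401) is back at 71 mm, and nothing visible has moved. I hand the job in.

```bash
python3 -c "
from station import manip
print(manip.close_job())"
```

```text
the job is handed in; nothing more can be done
None
```

I pointed at the steel tweezers' bent tips and then at the coil pad, about 2 cm above each for two seconds. I then pressed the demagnetiser's button fully down for about a second; it came back up, nothing else was touched, and the job is handed in at about 14 s.

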